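# Fit the riser tube in the feed header

### The arm

A 6-joint arm with a two-finger parallel gripper is mounted at the origin on the work surface. World frame = base frame: x ahead of the robot, y to its left, z up, the work surface at z = 0. Lengths are in m, angles in rad, forces in N, time in s.
With the tool pointing down it reaches from about 0.3 to 0.85 m from the base axis. Payload 5.4 kg.
Tool frame: the origin (TCP) lies on the centre line of the jaws, within the pads' length; the fingertips stand 8 mm ahead of it and the grasp point (between the pads) lies 11 mm behind it; y points along the fingers, z is the direction in which the jaws open and shut, and the axes are right-handed (so a half turn about y gives the same grasp; the last joint's range is limited). The gripper opens to 85 mm and grips with 20 to 120 N. Pads are 22 mm wide; open, the fingers measure 114 mm over their backs; the gripper's body (76 mm by 85 mm) begins 54 mm behind the grasp point. The pads swing forward as they close: fully open they stand 13 mm farther back than shut.
Start: joints at [-1.417, 0.158, 1.597, -0, 1.386, -0.21], TCP at [0.205, -0.537, 0.204] pointing down, gripper open.
Joint ranges: [-2.91, 2.91], [-0.94, 2.29], [0.18, 2.7], [-1.29, 4.43], [0.17, 2.64], [-3, 3]. Speed limits (rad/s): [2.57, 2.57, 3.14, 3.14, 3.14, 3.14].

### API

Orientations are given as a unit quaternion [w, x, y, z].
In Python, from rig import r gives the robot as it stands. The module is installed in compiled form; this text tells all that it offers.
- The arm moves only by the tool send_rows, never from a script. Its argument "plan" is text: rows parted by semicolons, each of 7 numbers parted by spaces: the shift along the tool's x, y, z normalised to -1 to 1, where 1 is 0.12 m, then the turn, a rotation vector about the tool's x, y, z normalised to -1 to 1, where 1 is 90 degrees, then the closure, from -1 (fully open) to 1 (shut). In form: dx dy dz ax ay az fingers; .... A call has exactly 8 rows; each row is the pose to reach, as a shift and turn from the pose commanded when the call began, along the tool's axes at that moment; what a row does not reach only later rows make up. A row lasts 1/10 s, in which the tool goes at most 50 mm and 8.59 degrees, less where a joint would pass 70% of its speed; a pose out of reach is approached as far as the arm can. A call with a number of a shift or a turn outside -1 to 1 is refused whole. A call with a gripper value outside its range is refused whole. The fingers move at their own pace and stop on an object; "squeeze" is the grip in N (left out, the last holds). Time passes only in rows, so rows that repeat a pose let the fingers close, or fill a call up. It gives the time, the measured TCP pose, the force and the opening at its end, in the units of the state.
- r.sense(): the state, without advancing time (a new reading comes with each control period).
- r.grab_frame(name): name is "scene" or "top" or "wrist"; returns a dict with "frame" (420x560x3 uint8, blue, green, red), "fx", "fy", "cx", "cy" (pixels), "k1" (the pictures are not rectified: a ray, as slopes to the right and down, at radius r is drawn at 1 + k1 r^2 times it, then the intrinsics apply), "origin" and "rotation" of the camera in the world; the wrist camera has in their place "tool_from_camera" (4x4, takes a point from camera to tool coordinates, whose origin is the TCP and whose axes are the tool frame's). Camera axes: x right, y up, looking along -z (the intrinsics and any distortion apply to the point x, -y, -z); pixel columns grow to the right and rows downward; lengths in m; the calibration is good to about 2 mm. A picture is of the moment at which its call begins: read the wrist's pose just before it. There is no depth.
- r.job_done(): hands the job in, once; it reports no verdict.
The state is a dict: "t": time; "qpos": joint angles; "dq": joint speeds; "joint_efforts": joint torques, N m; "position": TCP position; "tcp_rot": TCP orientation; "wrist_force": force on the tool from outside, world axes, zero at the start; "ft_torque": the same for the moment, N m; "grip_width": finger opening in m.
Only numpy, scipy, OpenCV 4.12 (cv2) and the standard library are available. Lean on these libraries where they do the work, as an engineer would, in place of code of your own. Each camera call takes 0.05 s, during which the arm holds its last target. There are 200 camera calls.

### The job

Take the plain full-length riser tube from the wooden rack and push it, foot first, into the one open push-fit port of the white feed header, past the stiff seal until it bottoms, so that it stands as deep as the tube already fitted there. Let go of it standing upright, and leave the short tube and the capped tube in the rack.

Things in the scene. Friction and masses are not known exactly. Their poses are not given: they have to be found in the camera images.
- riser_centre (a point): Centre (half-way up; z along the tube) of the riser: plain straight rigid white tube, 22 mm diameter, 120 mm long, 60 g. It stands loose and upright in one of three holes (any; 85 mm apart in a row, 30 mm deep) of a wooden rack 80x260x40 mm, left on the bench; 90 mm of it show. Grip it 10 to 30 mm above this point: the top is 60 mm above, the foot 60 mm below.
- port_mouth (a point): Centre of the rim of the open port, 100 mm above the bench; one of 3 grey ports 90 mm apart on the white header, right (others: tube fitted, domed cap). Rim 53 mm across; bell mouth 44 mm narrowing to a 24.5 mm bore 12 mm down. Black seal 24 mm down slides with 8 N drag, stays where left; hard bottom 42 mm down. Home: the riser's centre 18 mm, its top 78 mm above this point (as the fitted tube).
- stub_centre (a point): Centre (half-way up) of the short tube in the rack: same white tube, 22 mm across but only 70 mm long, so 40 mm show. To be left in the rack.
- capped_centre (a point): Point on the axis, 60 mm above the foot, of the capped tube in the rack: white tube 22 mm across with a 36 mm wide cap on top, 126 mm high over all. To be left in the rack.
Mind the look-alikes: they are no part of the job. Leave any black look-alike of the part that bears riser_centre alone.

How it is judged:
By the outcome, as a careful person would: the job done as asked, in the order asked, and still so for the second after the job is handed in, with the robot touching nothing.
It also fails if it takes over 43 s, if anything falls off the work surface, if the arm or the gripper's body presses on something with over 40 N, if the wrist force passes 120 N, or if a joint passes its speed limit or range.

## Working session

There is one attempt and no reset: what is moved stays moved. The work goes in short steps, Python scripts to look and compute and a tool call to move; the robot and the scene stay as the last step left them, time stands still between calls to the robot, and variables do not carry over. Pictures are saved under pics/ and viewed, about 8 in all and at most 12, crops included, and the job is handed in when it is done.

Besides the shell and the picture viewer there is one more tool, called after "Emit:" as name(argument=value, ...) on one line, values as JSON. send_rows: Moves the arm, as the interface text tells. Scaled input: -1 to 1 covers 0.12 m each way for a shift and 90 degrees each way for a turn. Its arguments: {"type":"object","properties":{"plan":{"type":"string"},"squeeze":{"type":"number"}},"required":["plan"]}

```bash
mkdir -p pics; cat > h.py <<'E'
import numpy as np, cv2
from rig import r
from scipy.spatial.transform import Rotation as R
def rot(q): return R.from_quat([q[1],q[2],q[3],q[0]]).as_matrix()
def cam(name):
    s=r.sense(); f=r.grab_frame(name)
    if 'origin' not in f:
        T=np.array(f['tool_from_camera']); M=rot(s['tcp_rot'])
        f['rotation']=M@T[:3,:3]; f['origin']=np.array(s['position'])+M@T[:3,3]
    f['rotation']=np.array(f['rotation']); f['origin']=np.array(f['origin'])
    if f['rotation'].shape!=(3,3): f['rotation']=rot(f['rotation'].ravel())
    return f
def ray(f,u,v):
    K=np.array([[f['fx'],0,f['cx']],[0,f['fy'],f['cy']],[0,0,1.]])
    p=cv2.undistortPointsIter(np.array([[[u,v]]],float),K,np.array([f['k1'],0,0,0.]),None,None,(3,50,1e-10))[0,0]
    d=f['rotation']@np.array([p[0],-p[1],-1]); return d/np.linalg.norm(d)
def plane(f,u,v,z):
    d=ray(f,u,v); return f['origin']+d*(z-f['origin'][2])/d[2]
def tri(fs,px):
    A=np.zeros((3,3));b=np.zeros(3)
    for f,(u,v) in zip(fs,px):
        d=ray(f,u,v);P=np.eye(3)-np.outer(d,d);A+=P;b+=P@f['origin']
    x=np.linalg.solve(A,b)
    return x,[np.linalg.norm((np.eye(3)-np.outer(ray(f,*p),ray(f,*p)))@(x-f['origin'])) for f,p in zip(fs,px)]
def proj(f,X):
    c=f['rotation'].T@(np.array(X)-f['origin']); a=np.array([c[0]/-c[2],-c[1]/-c[2]])
    a=a*(1+f['k1']*(a@a)); return np.array([f['fx']*a[0]+f['cx'],f['fy']*a[1]+f['cy']])
E
python3 - <<'E'
from h import *
import pickle
s=r.sense(); print(s)
F={n:cam(n) for n in('scene','top','wrist')}
pickle.dump(F,open('F0.pkl','wb'))
for n,f in F.items(): cv2.imwrite(f'pics/{n}0.png',f['frame']); print(n,f['origin'],f['rotation'].round(3).tolist(),f['fx'],f['k1'])
E
```

```text
{'t': 0.0, 'qpos': array([-1.41709561e+00,  1.59058401e-01,  1.59826920e+00,  2.76162243e-05,
        1.38623201e+00, -2.10094042e-01]), 'dq': array([-5.47608028e-04, -2.27030909e-04,  1.02346805e-03, -8.28706046e-06,
       -1.93398884e-04,  1.71603438e-03]), 'joint_efforts': array([ 2.87215025e-04, -3.96001160e+01, -3.31428659e+01, -2.54732558e-04,
        8.67224793e-03,  2.99513395e-06]), 'position': array([ 0.20448447, -0.53668733,  0.20269321]), 'tcp_rot': array([ 0.12794014, -0.12788174,  0.69613597, -0.69474621]), 'wrist_force': array([0.2063104 , 0.23647662, 0.24402065]), 'ft_torque': array([ 0.02140622,  0.03079632, -0.00324608]), 'grip_width': 0.08520857358246815}
scene [1.17281815 0.14502203 0.77821239] [[-0.183, -0.702, 0.688], [0.983, -0.14, 0.118], [0.013, 0.698, 0.716]] 416.148886960144 -0.02892210491246171
top [0.44144967 0.00861249 1.37005558] [[-0.006, 0.999, -0.053], [-1.0, -0.007, -0.018], [-0.018, 0.053, 0.998]] 530.2847666097324 -0.11346100629115183
wrist [ 0.26563672 -0.51396926  0.3715109 ] [[0.357, 0.901, 0.247], [-0.934, 0.345, 0.091], [-0.003, -0.263, 0.965]] 329.55601357988104 -0.002479457493588051
```

View pics/scene0.png

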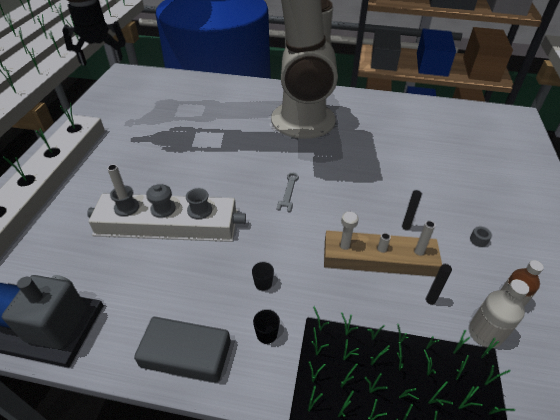

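View pics/top0.png

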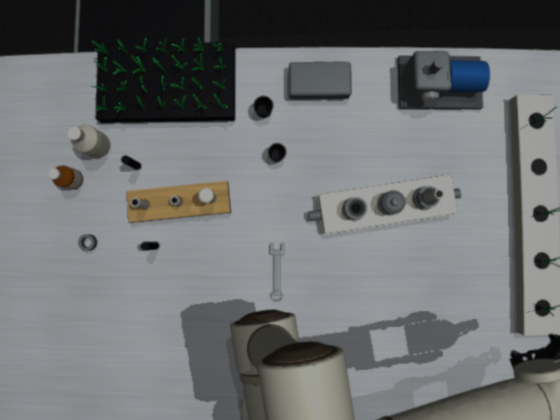

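The scene view shows the rack holding the capped tube at (348,225), the short tube at (384,240) and the plain full-length riser at (427,238). The header has the fitted tube at (118,185), the domed cap at (160,195) and the open port at (198,198). Black look-alike tubes are at (413,210) and (438,285). The riser is the (427,238) one: white, plain, and about twice as tall above the rack as the short tube. I'll confirm this in one crop.

```bash
python3 - <<'E'
from h import *
import pickle
F=pickle.load(open('F0.pkl','rb'))
S,T=F['scene']['frame'],F['top']['frame']
def c(I,x,y,w,h): return cv2.resize(I[y:y+h,x:x+w],(400,300),interpolation=cv2.INTER_CUBIC)
m=np.vstack([np.hstack([c(S,320,190,133,100),c(S,80,150,160,120)]),np.hstack([c(T,120,160,120,90),c(T,305,160,160,120)])])
cv2.imwrite('pics/m0.png',m)
E
```

```text
(no output)
```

View pics/m0.png

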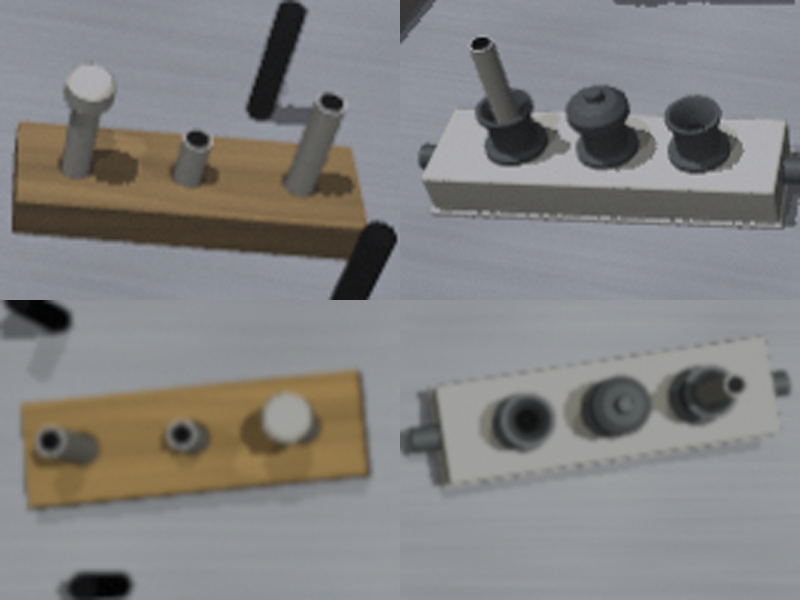

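The crops confirm it. The riser is the plain tall tube at the rack's +y end, with its top at scene (430,224) and top view (135,202). The open port shows at scene (197,196) and top view (354,209). Next I triangulate them.

```bash
python3 - <<'E'
from h import *
import pickle
F=pickle.load(open('F0.pkl','rb'))
fs=[F['scene'],F['top']]
P={'riser_top':[(429.7,224.2),(135,202)],'stub_top':[(386,236),(174.3,200.5)],'port':[(197.2,196),(354.2,208.8)],'fit_top':[(113.2,168),(439,194)]}
for k,p in P.items():
    x,e=tri(fs,p); print(k,x.round(4),np.round(e,4))
f=fs[1]
for n,p in {'rackTL':(126.6,191),'rackTR':(227.6,182.5),'hdrL':(316,205),'domed':(392,202)}.items(): print(n,plane(f,*p,0.04))
print(proj(F['wrist'],[.5,.27,.13]))
M=rot(r.sense()['tcp_rot']);print(M.round(3))
E
```

```text
riser_top [0.5287 0.3504 0.125 ] [0.0002 0.0002]
stub_top [0.5351 0.2664 0.0748] [0.0006 0.0006]
port [ 0.5115 -0.1759  0.0927] [0.0025 0.0025]
fit_top [ 0.5387 -0.3566  0.1718] [0.0008 0.0008]
rackTL [0.56292666 0.3961006  0.04      ]
rackTR [0.58223429 0.13720549 0.04      ]
hdrL [ 0.52381348 -0.08510032  0.04      ]
domed [ 0.53016316 -0.27697479  0.04      ]
[-1439.75224294 -1234.06611007]
[[-0.935 -0.     0.356]
 [-0.356  0.001 -0.935]
 [-0.    -1.    -0.001]]
```

Emit:
send_rows(plan="-0.12 -0.05 -0.07 0 -0.09 0 -1; -0.25 -0.1 -0.14 0 -0.18 0 -1; -0.4 -0.17 -0.2 0 -0.28 0 -1; -0.52 -0.22 -0.28 0 -0.37 0 -1; -0.65 -0.27 -0.35 0 -0.46 0 -1; -0.8 -0.32 -0.42 0 -0.56 0 -1; -0.9 -0.36 -0.5 0 -0.65 0 -1; -1 -0.4 -0.55 0 -0.76 0 -1")

```text
t: 0.95
position: [0.2936, -0.432, 0.2516]
tcp_rot: [0.493, -0.492, 0.508, -0.507]
wrist_force: [0.3, -0.9, -0.4]
grip_width: 0.0851
```

Emit:
send_rows(plan="-0.12 0 0.1 0 -0.01 0 -1; -0.25 0 0.22 0 -0.02 0 -1; -0.4 0 0.35 0 -0.03 0 -1; -0.55 0 0.48 0 -0.04 0 -1; -0.7 0 0.62 0 -0.05 0 -1; -0.85 0 0.75 0 -0.06 0 -1; -1 0 0.88 0 -0.07 0 -1; -1 0 0.9 0 -0.07 0 -1")

```text
t: 1.75
position: [0.4067, -0.315, 0.2514]
tcp_rot: [0.519, -0.519, 0.481, -0.48]
wrist_force: [-0.4, -0.9, -0.8]
grip_width: 0.0857
```

Emit:
send_rows(plan="-0.12 0 0.1 0 0 0 -1; -0.25 0 0.22 0 0 0 -1; -0.4 0 0.35 0 0 0 -1; -0.55 0 0.48 0 0 0 -1; -0.7 0 0.62 0 0 0 -1; -0.85 0 0.75 0 0 0 -1; -1 0 0.8 0 0 0 -1; -1 0 0.8 0 0 0 -1")

```text
t: 2.55
position: [0.4925, -0.189, 0.2514]
tcp_rot: [0.519, -0.519, 0.481, -0.48]
wrist_force: [-1.1, 0.0, 0.5]
grip_width: 0.0853
```

```bash
python3 - <<'E'
from h import *
import pickle
s=r.sense();f=cam('wrist');print(s['t'],s['position'],rot(s['tcp_rot']).round(3).tolist())
pickle.dump(f,open('W1.pkl','wb'));cv2.imwrite('pics/w1.png',f['frame'])
print(proj(f,[.5115,-.176,.1]))
E
```

```text
2.55 [ 0.49253197 -0.18901628  0.25139765] [[0.076, -0.001, 0.997], [-0.997, 0.001, 0.076], [-0.001, -1.0, -0.001]]
[301.72124062 180.14831041]
```

View pics/w1.png

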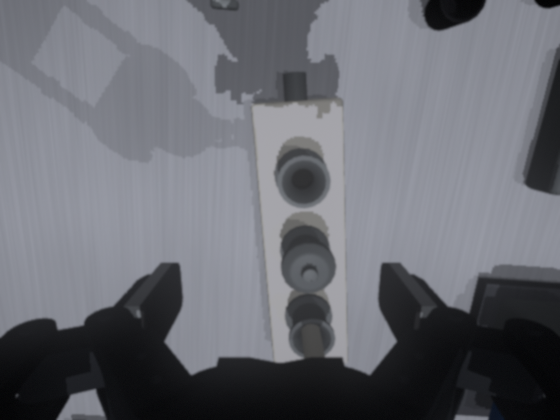

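The wrist view shows the open port's rim near (303,180), with the domed cap at (308,265) and the fitted tube below that. I'll fit the rim circle for a better centre.

```bash
python3 - <<'E'
from h import *
import pickle
f=pickle.load(open('W1.pkl','rb'));F=pickle.load(open('F0.pkl','rb'))
def hough(f,u,v,r0,r1,k=4,w=50):
    u0,v0=int(u)-w,int(v)-w
    g=cv2.cvtColor(f['frame'],cv2.COLOR_BGR2GRAY)[v0:v0+2*w,u0:u0+2*w]
    g=cv2.resize(g,None,fx=k,fy=k,interpolation=cv2.INTER_CUBIC)
    c=cv2.HoughCircles(g,cv2.HOUGH_GRADIENT,1.5,4,param1=60,param2=20,minRadius=int(r0*k),maxRadius=int(r1*k))
    return [] if c is None else [((x+.5)/k+u0-.5,(y+.5)/k+v0-.5,q/k) for x,y,q in c[0][:6]]
for n,ff,p,rr,z in [('wrist',f,(303,180),(22,32),.1),('wristbore',f,(303,180),(8,15),.088),('top',F['top'],(354,209),(9,14),.1),]:
    for c in hough(ff,*p,*rr): print(n,np.round(c,1),plane(ff,c[0],c[1],z).round(4))
g=cv2.resize(np.hstack([f['frame'][140:220,260:350]]),None,fx=6,fy=6,interpolation=cv2.INTER_CUBIC)
g=cv2.convertScaleAbs(g,alpha=1.8)
cv2.imwrite('pics/c1.png',g)
E
```

```text
wrist [304.9 172.9  31. ] [ 0.514  -0.1687  0.1   ]
wrist [300.1 171.1  26.2] [ 0.5091 -0.1672  0.1   ]
wrist [301.9 172.6  28. ] [ 0.511  -0.1685  0.1   ]
wrist [301.2 176.3  27.2] [ 0.5106 -0.1723  0.1   ]
wrist [299.3 171.8  26.2] [ 0.5084 -0.168   0.1   ]
wrist [297.1 174.1  24. ] [ 0.5064 -0.1704  0.1   ]
wristbore [284.3 172.6  10.6] [ 0.4942 -0.1716  0.088 ]
wristbore [283.2 172.6  10.1] [ 0.493  -0.1717  0.088 ]
wristbore [262.6 159.8  14.4] [ 0.4714 -0.1605  0.088 ]
wristbore [281.7 172.6   8.7] [ 0.4915 -0.1718  0.088 ]
wristbore [262.6 178.6  11.7] [ 0.4726 -0.1794  0.088 ]
wristbore [264.1 165.4  13. ] [ 0.4733 -0.166   0.088 ]
top [353.3 208.3  11.7] [ 0.5116 -0.1704  0.1   ]
top [353.7 209.4  12.5] [ 0.5088 -0.1713  0.1   ]
top [352.6 209.4  11.7] [ 0.5089 -0.1686  0.1   ]
top [355.9 207.6  10.9] [ 0.5133 -0.1767  0.1   ]
top [389.7 201.9  12.9] [ 0.5263 -0.2585  0.1   ]
top [390.8 202.3  13.4] [ 0.5254 -0.2612  0.1   ]
```

View pics/c1.png

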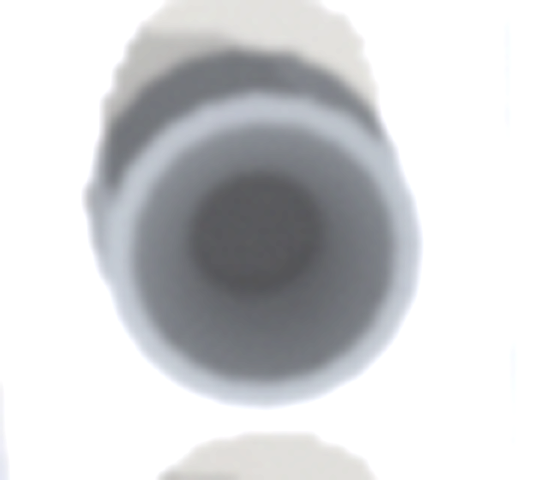

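Rim centre is at wrist pixel (303.2,181.1). The rim and mouth circles agree. Now I work out the point and head for the riser.

```bash
python3 - <<'E'
from h import *
import pickle
f=pickle.load(open('W1.pkl','rb'));F=pickle.load(open('F0.pkl','rb'))
print(plane(f,303.2,181.1,.1),plane(f,302.1,178.8,.088))
for px in [(354.2,208.8)]: print(tri([f,F['top']],[(303.2,181.1),px]))
print(tri([f,F['scene']],[(303.2,181.1),(197.2,196)]))
E
```

```text
[ 0.51303556 -0.17682762  0.1       ] [ 0.51269485 -0.17656883  0.088     ]
(array([ 0.50301926, -0.15509703,  0.22634249]), [np.float64(0.0007729493323074725), np.float64(0.0007729493323074348)])
(array([ 0.51349217, -0.17772859,  0.0943604 ]), [np.float64(4.352214356914529e-05), np.float64(4.3522143569178546e-05)])
```

Emit:
send_rows(plan="-0.1 0 0 0 0 0 -1; -0.25 0 0 0 0 0 -1; -0.4 0 0 0 0 0 -1; -0.55 0 0 0 0 0 -1; -0.7 0 0 0 0 0 -1; -0.85 0 0 0 0 0 -1; -1 0 0 0 0 0 -1; -1 0 0 0 0 0 -1")

```text
t: 3.4
position: [0.483, -0.0679, 0.2519]
tcp_rot: [0.519, -0.519, 0.48, -0.48]
wrist_force: [-0.7, -0.2, 1.1]
grip_width: 0.0854
```

Emit:
send_rows(plan="-0.15 0 0 0 0 0 -1; -0.3 0 0 0 0 0 -1; -0.45 0 0 0 0 0 -1; -0.6 0 0 0 0 0 -1; -0.8 0 0 0 0 0 -1; -1 0 0 0 0 0 -1; -1 0 0 0 0 0 -1; -1 0 0 0 0 0 -1")

```text
t: 4.2
position: [0.4745, 0.049, 0.2518]
tcp_rot: [-0.518, 0.518, -0.481, 0.481]
wrist_force: [0.3, -0.4, -0.5]
grip_width: 0.0852
```

Emit:
send_rows(plan="-0.15 0 0 0 0 0 -1; -0.3 0 0 0 0 0 -1; -0.45 0 0 0 0 0 -1; -0.6 0 0 0 0 0 -1; -0.8 0 0 0 0 0 -1; -1 0 0 0 0 0 -1; -1 0 0 0 0 0 -1; -1 0 0 0 0 0 -1")

```text
t: 5.0
position: [0.466, 0.1679, 0.2516]
tcp_rot: [-0.518, 0.518, -0.481, 0.481]
wrist_force: [0.5, 0.0, -0.6]
grip_width: 0.0851
```

```bash
python3 - <<'E'
from h import *
import pickle
s=r.sense();f=cam('wrist');print(s['t'],s['position'])
pickle.dump(f,open('W2.pkl','wb'))
print(proj(f,[.5287,.3504,.13]),proj(f,[.5287,.3504,.04]))
u,v=map(int,proj(f,[.5287,.3504,.13]))
c=f['frame'][max(v-70,0):v+90,max(u-100,0):u+100]; print(max(u-100,0),max(v-70,0))
cv2.imwrite('pics/c2.png',cv2.convertScaleAbs(cv2.resize(c,None,fx=3.6,fy=3.6,interpolation=cv2.INTER_CUBIC),alpha=1.5))
E
```

```text
5.0 [0.46599486 0.16791155 0.25161625]
[381.61725772 -28.85035541] [355.56592425   9.89627375]
281 0
```

View pics/c2.png

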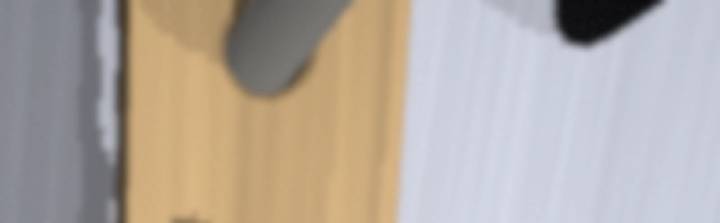

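The riser is still out of frame at the top (only its base at about (355,20) shows). I'll move closer, then view it from two places.

Emit:
send_rows(plan="-0.15 0 0.1 0 0 0 -1; -0.3 0 0.2 0 0 0 -1; -0.45 0 0.3 0 0 0 -1; -0.6 0 0.4 0 0 0 -1; -0.8 0 0.5 0 0 0 -1; -1 0 0.6 0 0 0 -1; -1 0 0.6 0 0 0 -1; -1 0 0.6 0 0 0 -1")

```text
t: 5.85
position: [0.529, 0.2926, 0.2514]
tcp_rot: [-0.518, 0.518, -0.481, 0.481]
wrist_force: [-0.7, -0.3, 0.4]
grip_width: 0.0855
```

```bash
python3 - <<'E'
from h import *
import pickle
s=r.sense();f=cam('wrist');print(s['t'],s['position'])
pickle.dump(f,open('W3.pkl','wb'))
E
```

```text
5.85 [0.52902805 0.29260121 0.25136938]
```

Emit:
send_rows(plan="-0.1 0 0 0 0 0 -1; -0.2 0 0 0 0 0 -1; -0.3 0 0 0 0 0 -1; -0.4 0 0 0 0 0 -1; -0.5 0 0 0 0 0 -1; -0.5 0 0 0 0 0 -1; -0.5 0 0 0 0 0 -1; -0.5 0 0 0 0 0 -1")

```text
t: 6.7
position: [0.5243, 0.3534, 0.2517]
tcp_rot: [-0.518, 0.518, -0.481, 0.481]
wrist_force: [0.1, 0.1, 0.6]
grip_width: 0.0857
```

```bash
python3 - <<'E'
from h import *
import pickle
s=r.sense();f=cam('wrist');print(s['t'],s['position'])
pickle.dump(f,open('W4.pkl','wb'))
a=pickle.load(open('W3.pkl','rb'));o=[]
for x in (a,f):
    u,v=map(int,proj(x,[.5287,.3504,.13]));u0,v0=u-50,max(v-50,0);print(u,v,u0,v0)
    o.append(cv2.resize(x['frame'][v0:v0+120,u0:u0+100],(400,480),interpolation=cv2.INTER_CUBIC))
cv2.imwrite('pics/c3.png',cv2.convertScaleAbs(np.hstack(o),alpha=1.3))
E
```

```text
6.7 [0.52433943 0.35339491 0.25166576]
286 132 236 82
285 201 235 151
```

View pics/c3.png

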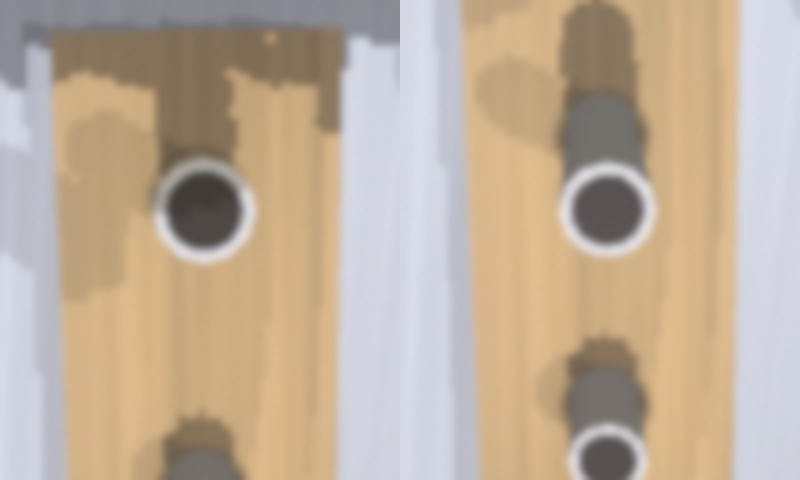

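The two wrist views show the riser's ring top at (286.6,134.1) and (286.4,202.9). The short tube is below it.

```bash
python3 - <<'E'
from h import *
import pickle
a,b=[pickle.load(open(f'W{i}.pkl','rb')) for i in(3,4)]
p=[(286.6,134.1),(286.4,202.9)]
print(tri([a,b],p)); print(plane(a,*p[0],.13),plane(b,*p[1],.13))
x=plane(b,*p[1],.13);s=r.sense();M=rot(s['tcp_rot'])
d=x-s['position'];d[2]=.082-s['position'][2];print(M.T@d/.12)
E
```

```text
(array([0.52918278, 0.34901966, 0.1284651 ]), [np.float64(2.056033446950653e-05), np.float64(2.0560334469342328e-05)])
[0.5291303  0.34906858 0.13      ] [0.52914575 0.34939077 0.13      ]
[0.03475632 1.41420767 0.03736085]
```

Emit:
send_rows(plan="0.03 0.05 0.04 0 0 0 -1; 0.03 0.15 0.04 0 0 0 -1; 0.03 0.25 0.04 0 0 0 -1; 0.03 0.4 0.04 0 0 0 -1; 0.03 0.5 0.04 0 0 0 -1; 0.03 0.6 0.04 0 0 0 -1; 0.03 0.7 0.04 0 0 0 -1; 0.03 0.7 0.04 0 0 0 -1")

```text
t: 7.55
position: [0.5281, 0.3499, 0.1652]
tcp_rot: [-0.517, 0.519, -0.482, 0.481]
wrist_force: [0.2, 1.1, -0.0]
grip_width: 0.0853
```

Emit:
send_rows(plan="0 0.1 0 0 0 0 -1; 0 0.2 0 0 0 0 -1; 0 0.35 0 0 0 0 -1; 0 0.5 0 0 0 0 -1; 0 0.6 0 0 0 0 -1; 0 0.7 0 0 0 0 -1; 0 0.71 0 0 0 0 -1; 0 0.71 0 0 0 0 -1")

```text
t: 8.35
position: [0.5294, 0.3505, 0.0825]
tcp_rot: [0.518, -0.518, 0.481, -0.481]
wrist_force: [0.2, 0.6, 0.2]
grip_width: 0.0857
```

Emit:
send_rows(plan="0 0 0 0 0 0 0.2; 0 0 0 0 0 0 0.4; 0 0 0 0 0 0 1; 0 0 0 0 0 0 1; 0 0 0 0 0 0 1; 0 0 0 0 0 0 1; 0 0 0 0 0 0 1; 0 0 0 0 0 0 1", squeeze=60)

```text
t: 9.15
position: [0.5297, 0.3506, 0.0831]
tcp_rot: [0.518, -0.518, 0.481, -0.481]
wrist_force: [0.9, 0.0, 4.0]
grip_width: 0.0193
```

Emit:
send_rows(plan="0 -0.05 0 0 0 0 1; 0 -0.15 0 0 0 0 1; 0 -0.25 0 0 0 0 1; 0 -0.4 0 0 0 0 1; 0 -0.6 0 0 0 0 1; 0 -0.8 0 0 0 0 1; 0 -0.95 0 0 0 0 1; 0 -1 0 0 0 0 1")

```text
t: 9.95
position: [0.5306, 0.3511, 0.2063]
tcp_rot: [0.52, -0.516, 0.48, -0.482]
wrist_force: [-0.1, 0.8, -1.1]
grip_width: 0.0196
```

```bash
python3 - <<'E'
from h import *
import pickle
s=r.sense();f=cam('wrist');g=cam('scene');print(s['t'],s['position'],s['grip_width'],s['wrist_force'])
u,v=map(int,proj(g,s['position']))
c=cv2.resize(g['frame'][v-70:v+70,u-50:u+70],(480,560))
w=cv2.resize(f['frame'][200:420,160:400],(320,293)); w=np.vstack([w,np.zeros((267,320,3),np.uint8)])
cv2.imwrite('pics/c4.png',cv2.convertScaleAbs(np.hstack([c,w]),alpha=1.3)); print(u-50,v-70)
pickle.dump([f,g],open('W5.pkl','wb'))
E
```

```text
9.95 [0.5305725  0.35106493 0.20631288] 0.01964807036629419 [-0.13827081  0.81827137 -1.08886749]
390 127
```

View pics/c4.png

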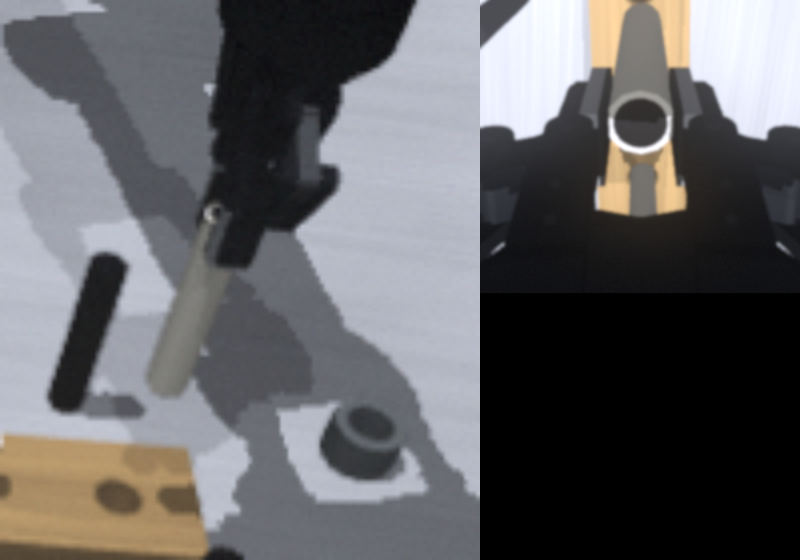

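The riser is held near upright. The ring top is at wrist pixel (280,290) and the foot at about (279,211). In the scene view the top is at (443,180) and the foot at (433,222). I'll check offset and tilt.

```bash
python3 - <<'E'
from h import *
import pickle
f,g=pickle.load(open('W5.pkl','rb'));s=r.sense();M=rot(s['tcp_rot']);P=np.array(s['position'])
T=plane(f,280,290.1,P[2]+.047); B=plane(f,278.7,211,P[2]-.073)
print('top rel',(T-P).round(4),'foot rel',(B-P).round(4))
print('scene top,foot pred',proj(g,T),proj(g,B)); print(M.round(4).tolist())
print(tri([f,g],[(280,290.1),(443.2,179.8)]),tri([f,g],[(278.7,211),(433,222)]))
# target: world TCP offset to port
x=np.array([.513,-.177,.25])-P;print(M.T@x/.12)
E
```

```text
top rel [-0.0006 -0.0011  0.047 ] foot rel [-0.0012  0.0009 -0.073 ]
scene top,foot pred [446.57983851 180.26246289] [431.11658376 222.34811856]
[[0.074, 0.0022, 0.9973], [-0.9973, 0.001, 0.074], [-0.0008, -1.0, 0.0023]]
(array([0.52809944, 0.34575235, 0.24824266]), [np.float64(0.002401079286849766), np.float64(0.0024010792868499266)]) (array([0.5291565 , 0.35362421, 0.13436729]), [np.float64(0.0012627015440150045), np.float64(0.001262701544014947)])
[ 4.37497756 -0.38721788 -0.46448333]
```

Emit:
send_rows(plan="0.05 -0.05 -0.02 0 0 0 1; 0.15 -0.1 -0.05 0 0 0 1; 0.3 -0.2 -0.1 0 0 0 1; 0.45 -0.3 -0.15 0 0 0 1; 0.6 -0.35 -0.2 0 0 0 1; 0.75 -0.38 -0.25 0 0 0 1; 0.9 -0.38 -0.25 0 0 0 1; 1 -0.38 -0.25 0 0 0 1")

```text
t: 10.85
position: [0.5078, 0.2267, 0.248]
tcp_rot: [-0.518, 0.518, -0.481, 0.481]
wrist_force: [1.0, 0.1, -0.7]
grip_width: 0.0197
```

Emit:
send_rows(plan="0.1 0 -0.03 0 0 0 1; 0.2 0 -0.05 0 0 0 1; 0.35 0 -0.1 0 0 0 1; 0.5 0 -0.15 0 0 0 1; 0.65 0 -0.2 0 0 0 1; 0.8 0 -0.25 0 0 0 1; 0.95 0 -0.25 0 0 0 1; 1 0 -0.25 0 0 0 1")

```text
t: 11.65
position: [0.487, 0.1052, 0.248]
tcp_rot: [-0.518, 0.518, -0.482, 0.482]
wrist_force: [0.1, 0.4, -0.9]
grip_width: 0.02
```

Emit:
send_rows(plan="0.1 0 -0.03 0 0 0 1; 0.2 0 -0.05 0 0 0 1; 0.35 0 -0.1 0 0 0 1; 0.5 0 -0.15 0 0 0 1; 0.65 0 -0.2 0 0 0 1; 0.8 0 -0.25 0 0 0 1; 0.95 0 -0.25 0 0 0 1; 1 0 -0.25 0 0 0 1")

```text
t: 12.45
position: [0.466, -0.0167, 0.2482]
tcp_rot: [-0.518, 0.518, -0.481, 0.482]
wrist_force: [-0.9, -0.2, -0.9]
grip_width: 0.0199
```

Emit:
send_rows(plan="0.1 0 -0.03 0 0 0 1; 0.2 0 -0.05 0 0 0 1; 0.35 0 -0.1 0 0 0 1; 0.5 0 -0.15 0 0 0 1; 0.65 0 -0.2 0 0 0 1; 0.8 0 -0.25 0 0 0 1; 0.95 0 -0.25 0 0 0 1; 1 0 -0.25 0 0 0 1")

```text
t: 13.25
position: [0.4449, -0.1385, 0.2481]
tcp_rot: [-0.518, 0.518, -0.481, 0.482]
wrist_force: [-0.3, 0.7, -0.3]
grip_width: 0.0202
```

Emit:
send_rows(plan="0.1 0 0 0 0 0 1; 0.2 0 0 0 0 0 1; 0.3 0 0 0 0 0 1; 0.4 0 0 0 0 0 1; 0.45 0 0 0 0 0 1; 0.45 0 0 0 0 0 1; 0.45 0 0 0 0 0 1; 0.45 0 0 0 0 0 1")

```text
t: 14.05
position: [0.4491, -0.1906, 0.2481]
tcp_rot: [0.518, -0.518, 0.481, -0.481]
wrist_force: [-1.0, 0.1, -0.3]
grip_width: 0.0197
```

```bash
python3 - <<'E'
from h import *
import pickle
s=r.sense();f=cam('wrist');print(s['t'],s['position'],rot(s['tcp_rot']).round(4).tolist())
u,v=map(int,proj(f,[.513,-.177,.1])); print(u,v)
u0,v0=u-90,v-60
cv2.imwrite('pics/c5.png',cv2.convertScaleAbs(cv2.resize(f['frame'][v0:v0+120,u0:u0+150],None,fx=5,fy=5,interpolation=cv2.INTER_CUBIC),alpha=1.8));print(u0,v0)
pickle.dump(f,open('W6.pkl','wb'))
E
```

```text
14.05 [ 0.44910663 -0.19058714  0.24808355] [[0.0743, -0.0, 0.9972], [-0.9972, 0.0003, 0.0743], [-0.0003, -1.0, -0.0]]
347 183
257 123
```

View pics/c5.png

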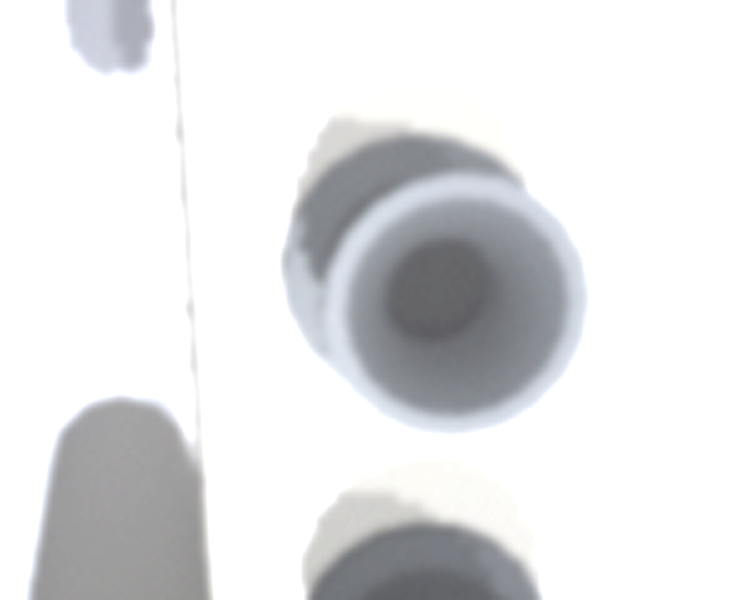

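The port is clear in this view, with its rim centre at (348.1,183.0) and the riser foot near (281,217).

```bash
python3 - <<'E'
from h import *
import pickle
a,b=[pickle.load(open(f'W{i}.pkl','rb')) for i in(1,6)]
q=[(303.2,181.1),(348.1,183.0)]
print(tri([a,b],q),plane(b,*q[1],.1))
s=r.sense();M=rot(s['tcp_rot']);P=np.array(s['position'])
B=plane(b,281.2,217.3,P[2]-.073);print('foot rel',B-P)
d=np.array([.513,-.177,P[2]])-P;print(M.T@d/.12)
E
```

```text
(array([ 0.51293939, -0.17648639,  0.10107425]), [np.float64(0.0001593819518663099), np.float64(0.00015938195186629927)]) [ 0.51316688 -0.17650033  0.1       ]
foot rel [-9.16448275e-05 -3.80815371e-03 -7.30000000e-02]
[-7.32322562e-02  3.68502476e-05  5.39283545e-01]
```

Emit:
send_rows(plan="-0.02 0 0.1 0 0 0 1; -0.04 0 0.2 0 0 0 1; -0.06 0 0.35 0 0 0 1; -0.07 0 0.45 0 0 0 1; -0.07 0 0.54 0 0 0 1; -0.07 0.1 0.54 0 0 0 1; -0.07 0.25 0.54 0 0 0 1; -0.07 0.4 0.54 0 0 0 1", squeeze=80)

```text
t: 14.9
position: [0.5127, -0.1778, 0.1987]
tcp_rot: [-0.518, 0.518, -0.481, 0.481]
wrist_force: [0.5, -0.4, -1.3]
grip_width: 0.0192
```

Emit:
send_rows(plan="0 0.04 0 0 0 0 1; 0 0.09 0 0 0 0 1; 0 0.14 0 0 0 0 1; 0 0.19 0 0 0 0 1; 0 0.24 0 0 0 0 1; 0 0.28 0 0 0 0 1; 0 0.3 0 0 0 0 1; 0 0.3 0 0 0 0 1")

```text
t: 15.7
position: [0.5129, -0.1777, 0.1637]
tcp_rot: [-0.518, 0.518, -0.481, 0.481]
wrist_force: [-0.3, -0.1, -0.4]
grip_width: 0.019
```

Emit:
send_rows(plan="0 0.02 0 0 0 0 1; 0 0.04 0 0 0 0 1; 0 0.06 0 0 0 0 1; 0 0.08 0 0 0 0 1; 0 0.1 0 0 0 0 1; 0 0.12 0 0 0 0 1; 0 0.12 0 0 0 0 1; 0 0.12 0 0 0 0 1")

```text
t: 16.5
position: [0.5131, -0.1777, 0.1496]
tcp_rot: [0.518, -0.518, 0.481, -0.481]
wrist_force: [0.3, 0.1, -0.3]
grip_width: 0.0188
```

Emit:
send_rows(plan="0 0.02 0 0 0 0 1; 0 0.04 0 0 0 0 1; 0 0.06 0 0 0 0 1; 0 0.08 0 0 0 0 1; 0 0.1 0 0 0 0 1; 0 0.11 0 0 0 0 1; 0 0.12 0 0 0 0 1; 0 0.12 0 0 0 0 1")

```text
t: 17.3
position: [0.5139, -0.1783, 0.1371]
tcp_rot: [0.518, -0.518, 0.48, -0.482]
wrist_force: [-1.7, 1.3, 8.1]
grip_width: 0.0193
```

Emit:
send_rows(plan="0 0.01 0 0 0 0 1; 0 0.02 0 0 0 0 1; 0 0.025 0 0 0 0 1; 0 0.03 0 0 0 0 1; 0 0.035 0 0 0 0 1; 0 0.04 0 0 0 0 1; 0 0.04 0 0 0 0 1; 0 0.04 0 0 0 0 1")

```text
t: 18.1
position: [0.5139, -0.1783, 0.1325]
tcp_rot: [0.518, -0.518, 0.48, -0.482]
wrist_force: [-2.0, 2.8, 9.8]
grip_width: 0.0192
```

Emit:
send_rows(plan="0 0.01 0 0 0 0 1; 0 0.015 0 0 0 0 1; 0 0.02 0 0 0 0 1; 0 0.025 0 0 0 0 1; 0 0.03 0 0 0 0 1; 0 0.03 0 0 0 0 1; 0 0.03 0 0 0 0 1; 0 0.03 0 0 0 0 1")

```text
t: 18.9
position: [0.5146, -0.1788, 0.131]
tcp_rot: [0.518, -0.518, 0.48, -0.483]
wrist_force: [-5.5, 3.5, 19.3]
grip_width: 0.0193
```

The force has risen to 19 N at the expected depth (TCP 0.131). One more small push to confirm the bottom.

Emit:
send_rows(plan="0 0.01 0 0 0 0 1; 0 0.015 0 0 0 0 1; 0 0.02 0 0 0 0 1; 0 0.02 0 0 0 0 1; 0 0.02 0 0 0 0 1; 0 0.02 0 0 0 0 1; 0 0.02 0 0 0 0 1; 0 0.02 0 0 0 0 1")

```text
t: 19.7
position: [0.5154, -0.1794, 0.131]
tcp_rot: [0.518, -0.518, 0.479, -0.483]
wrist_force: [-8.2, 4.5, 29.9]
grip_width: 0.0189
```

It has bottomed: force is up to 30 N with no further travel. I'll unload, then open.

Emit:
send_rows(plan="0 -0.02 0 0 0 0 1; 0 -0.03 0 0 0 0 1; 0 -0.035 0 0 0 0 1; 0 -0.035 0 0 0 0 1; 0 -0.035 0 0 0 0 1; 0 -0.035 0 0 0 0 1; 0 -0.035 0 0 0 0 1; 0 -0.035 0 0 0 0 1", squeeze=40)

```text
t: 20.5
position: [0.5141, -0.1785, 0.1311]
tcp_rot: [0.518, -0.518, 0.48, -0.482]
wrist_force: [-1.3, 1.7, 10.5]
grip_width: 0.0194
```

Emit:
send_rows(plan="0 0 0 0 0 0 0.4; 0 0 0 0 0 0 0; 0 0 0 0 0 0 -0.5; 0 0 0 0 0 0 -1; 0 0 0 0 0 0 -1; 0 0 0 0 0 0 -1; 0 0 0 0 0 0 -1; 0 0 0 0 0 0 -1")

```text
t: 21.3
position: [0.5131, -0.1778, 0.1287]
tcp_rot: [-0.518, 0.518, -0.481, 0.481]
wrist_force: [0.9, -0.7, -0.5]
grip_width: 0.0847
```

Emit:
send_rows(plan="0 -0.05 0 0 0 0 -1; 0 -0.15 0 0 0 0 -1; 0 -0.3 0 0 0 0 -1; 0 -0.45 0 0 0 0 -1; 0 -0.6 0 0 0 0 -1; 0 -0.75 0 0 0 0 -1; 0 -0.9 0 0 0 0 -1; 0 -1 0 0 0 0 -1")

```text
t: 22.1
position: [0.5138, -0.1782, 0.2515]
tcp_rot: [0.518, -0.518, 0.48, -0.482]
wrist_force: [0.2, -0.4, 0.7]
grip_width: 0.0852
```

```bash
python3 - <<'E'
from h import *
import pickle
s=r.sense();F=[cam(n) for n in('scene','top','wrist')];print(s['t'],s['position'])
pickle.dump(F,open('W7.pkl','wb'))
S,T,W=[f['frame'] for f in F]
def c(I,x,y,w,h): return cv2.resize(I[y:y+h,x:x+w],(400,300),interpolation=cv2.INTER_CUBIC)
m=np.vstack([np.hstack([c(S,80,120,160,120),c(W,160,120,240,180)]),np.hstack([c(S,320,190,133,100),c(T,305,160,160,120)])])
cv2.imwrite('pics/m7.png',cv2.convertScaleAbs(m,alpha=1.3))
for p in ([.5129,-.1767,.178],):print([proj(f,p).round(1).tolist() for f in F])
E
```

```text
22.1 [ 0.51379037 -0.17820647  0.25150713]
[[192.6, 168.7], [360.9, 205.8], [279.7, 209.6]]
```

View pics/m7.png

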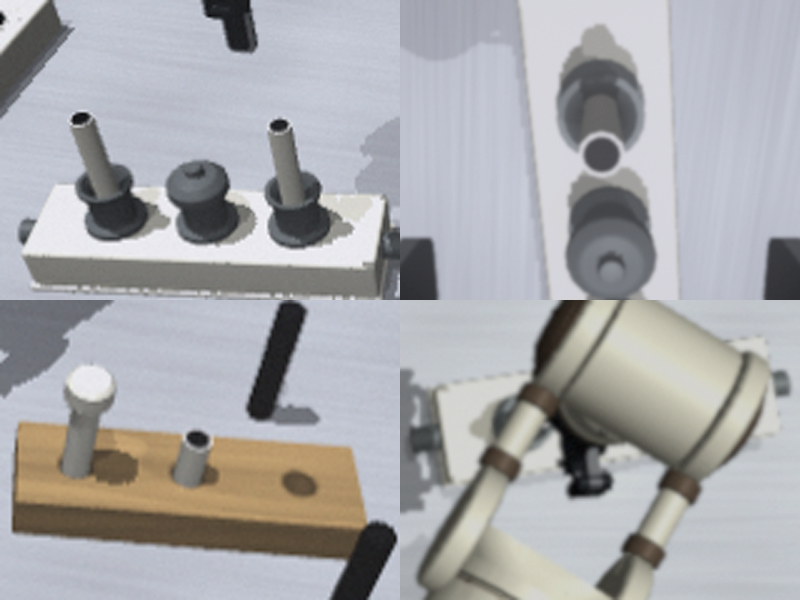

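```bash
python3 - <<'E'
from h import *
import pickle
S,T,W=pickle.load(open('W7.pkl','rb'));F=pickle.load(open('F0.pkl','rb'))
print(tri([S,W],[(191.8,170.2),(280.4,211.6)]), tri([F['scene'],F['top']],[(113,167.7),(439,194)]))
P=np.array([.5129,-.1767,.178]);d=np.array([.026,-.178,0]);d*=.18/np.linalg.norm(d)
print('fitted pred scene',proj(S,P+d),'meas',(113,167.7))
s=r.sense();print(s['wrist_force'])
r.job_done()
E
```

```text
(array([ 0.51361011, -0.17913242,  0.17395268]), [np.float64(0.00022590313150369108), np.float64(0.0002259031315038174)]) (array([ 0.53870015, -0.35656491,  0.17270456]), [np.float64(0.0005941313119303159), np.float64(0.000594131311930413)])
fitted pred scene [112.73693124 166.01677515] meas (113, 167.7)
[-1.59317631  0.97119983 -0.2271127 ]
the job is handed in; nothing more can be done
```

The plain full-length riser now stands upright in the open port of the feed header, pushed past the seal to the bottom. I let go of it, lifted clear and handed the job in at about 22 s.

- **Depth:** the seal drag showed as about 8 N. The force then rose to 19 N and 30 N with the tool stopped at the same height (TCP 131.0 mm), which is the expected bottom.
- **Level with the fitted tube:** the riser's top measures 174 mm above the bench and the fitted tube's top measures 173 mm. Both read about 4 mm under the nominal 178 mm. I put this down to camera calibration, because the fitted tube reads low too.
- **Left in place:** in the last pictures the short tube and the capped tube are still in the rack, and the two black tubes I could see beside it are where they were.

One reading disagreed: the gripper showed a 19–20 mm opening on the 22 mm tube. The grip held throughout and I saw no sign of slipping.

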